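Market stall: set out the dosing cup and open the cleaner jug's safety cap

TASK

Get the board cleaner ready to dose: take the small dosing cup out of the compartment bin and set it down upright in the middle of the round drip dish, and let go of it. Then press the safety cap of the strapped-down cleaner jug down, twist it anticlockwise (seen from above) while it is pressed until it comes free, and lift it off without forcing it. Finish still holding the cap in the gripper, level, about 6 cm straight above the jug's mouth; leave everything else on the counter where it is.

Things in the scene. Friction and masses are not known exactly. Their poses are not given: they have to be found in the camera images.
- cup_mid (a point): White plastic dosing cup, open upwards, 55 mm high, outer rim diameter 44 mm, a little narrower at the foot, 30 g or so; loose, standing upright in one of the bin's three compartments (which one varies). The point is on its axis, half-way up (27.5 mm above its underside); z up the axis.
- cup: The same dosing cup; origin at the centre of its underside.
- bin: Fixed wooden compartment bin, 140 (own x) x 310 (own y) x 35 mm high, walls 5 mm, floor 5 mm thick: three compartments side by side along its own y, each about 130 mm (x) by 97 mm (y). Origin at the centre of its underside, on the counter. Each holds one thing: the dosing cup, a steel jar ring or a cork stopper.
- dish_mid (a point): Fixed round steel drip dish, 116 mm across, with a rim 9 mm high and 4 mm wide round a flat floor. The point is the centre of the flat floor, 4 mm above the counter; z up.
- jug: White square cleaner jug (86 x 86 mm, shoulder from 108 mm tapering to a neck above 126 mm), strapped upright to a 120 mm square steel foot fixed to the counter: it cannot move. Origin on the jug's and the cap's common vertical axis, at counter height; z up.
- jug_mouth (a point): Top of the jug's neck (28 mm across there), on its axis, 175 mm above the counter. A sprung grey plug 20 mm across stands out of it, up to 186 mm when the cap is off.
- cap_mid (a point): Grey ribbed round push-and-turn safety cap, 56 mm across, 36 mm high, 40 g or so, loose but locked on the jug's neck. The point is its centre (underside 18 mm below, top 18 mm above), 170 mm above the counter while locked; z up the axis.
- cap: The same cap; origin at the centre of its underside; locked, its x axis is the jug's. To open: press at least 6 mm straight down (stops at 9 mm; spring 6 to 12 N), keep pressed and turn it 65 degrees anticlockwise from above (end stop at about 80; free to lift from about 50 to 80), then lift straight up. Unpressed, catches stop it after some 6 degrees and it cannot be pulled off.
- spring (a joint): Travel of the sprung plug under the cap, m: 0 right up (cap off), about 0.002 with the cap locked and not pressed, 0.008 or more when pressed far enough to turn, 0.011 pressed fully.
- ring_mid (a point): Bystander: steel jar ring, 60 mm across, 14 mm high, in the bin; centre.
- stopper_mid (a point): Bystander: tapered cork stopper, 40 mm across, 30 mm high, in the bin; centre.
- cheese_mid (a point): Bystander: dark cheese wheel, 124 mm across, 65 mm high; centre.
- oil_mid (a point): Bystander: round green glass bottle with a plain black cap, 56 mm across, 190 mm high; centre.
- jar_mid (a point): Bystander: round glass jar with steel lid, 68 mm across, 100 mm high; centre.
- weight_mid (a point): Bystander: brass scale weight, 44 mm across, 50 mm high; centre.
- spatula_grip (a point): Bystander: spatula lying on the counter; middle of its handle.
There are look-alikes about, which are no part of the job. What is shaped like the cap but turquoise is not meant.

How it is judged:
On the way, in this order (a step that is already met when the one before it is completed fails the run):
1. the dosing cup stands upright in the middle of the drip dish, let go (horizontal distance between cup_mid and dish_mid below 0.025 m and angle between cup_mid's own z axis and vertical below 0.12 rad and z of cup_mid in the frame of dish_mid between 0.022 and 0.033 m and contact force between each of the arm, the fingers and cup below 0.05 N and linear speed of cup below 0.03 m/s), for 0.3 s.
2. the safety cap is pressed down on the jug (value of joint spring above 0.0065 m and horizontal distance between cap_mid and jug below 0.006 m), for 0.05 s.
3. the cap is turned free while still down on the neck (angle between the x axis of cap and the x axis of jug, either way round above 0.75 rad and z of cap_mid in the frame of jug below 0.176 m and horizontal distance between cap_mid and jug below 0.006 m), for 0.02 s.
At the end, for the whole second after the job is handed in: Cup upright (0.12 rad), still and untouched in the dish, within 25 mm of its centre; cap gripped by the fingers, still, level (0.25 rad), clear of the jug, its centre 43 to 150 mm above the neck top and within 30 mm of the neck axis (all of step 1 and z of cap_mid in the frame of jug_mouth between 0.043 and 0.15 m and horizontal distance between cap_mid and jug_mouth below 0.03 m and angle between cap_mid's own z axis and vertical below 0.25 rad and contact force between the fingers and cap above 1 N and contact force between cap and jug below 0.05 N and linear speed of cap below 0.03 m/s); the arm keeps its last pose, push and grip.
It fails at once if a bystander was moved more than 40 mm (distance of any of cheese_mid, oil_mid, jar_mid, weight_mid, ring_mid, stopper_mid, spatula_grip from where it was at the start of the episode above 0.04 m).
It fails at once if the cap was forced: more than 250 N between cap and jug (contact force between cap and jug above 250 N).
It fails at once if the cup was dropped, not set down (it fell free at over 0.6 m/s) (contact force between the fingers and cup below 0.05 N and linear speed of cup above 0.6 m/s).
It also fails if it takes over 51 s, if anything falls off the work surface, if the arm or the gripper's body presses on something with over 40 N, if the wrist force passes 120 N, or if a joint passes its speed limit or range.

ROBOT

A 6-joint arm with a two-finger parallel gripper is mounted at the origin on the work surface. World frame = base frame: x ahead of the robot, y to its left, z up, the work surface at z = 0. Lengths are in m, angles in rad, forces in N, time in s.
With the tool pointing down it reaches from about 0.375 to 0.9 m from the base axis. Payload 3.1 kg.
Tool frame: the origin (TCP) lies on the centre line of the jaws, within the pads' length; the fingertips stand 25 mm ahead of it and the grasp point (between the pads) lies 6 mm ahead of it; z points along the fingers, y is the line along which they close (so a half turn about z gives the same grasp; the last joint's range is limited). The gripper opens to 87 mm and grips with 3 to 60 N. Pads are 19 mm wide; open, the fingers measure 117 mm over their backs; the gripper's body (75 mm by 190 mm) begins 51 mm behind the grasp point.
Start: joints at [0.974, 0.527, 1.433, -0, 1.181, -0.178], TCP at [0.254, 0.571, 0.248] pointing down, gripper open.
Joint ranges: [-3.08, 3.08], [-0.75, 2.2], [0.22, 2.44], [-1.43, 4.57], [0, 2.65], [-2.85, 2.85]. Speed limits (rad/s): [2.79, 2.79, 3.14, 3.14, 3.14, 3.14].

INTERFACE

Orientations are given as a rotation vector (axis times angle).
In Python, from plant import ctrl, viewer, spotter gives the robot as it stands. Calls block until the motion is done:
- ctrl.move_pose(position, orientation): joint-space move of the TCP to a pose.
- ctrl.movel(position, rot=None, rate=0.15, guard=None): straight line of the TCP; rot=None keeps the orientation; rate is the mean speed in m/s. With guard (N) it stops when the force on the tool has changed by that much, and returns True; else False.
- ctrl.move_j(angles): joint-space move.
- ctrl.move_gripper(opening, f_grip=None): opening from 0.0 (shut) to 1.0 (fully open); f_grip is the grip in N (None keeps the last); returns when the fingers have stopped.
- ctrl.dwell(seconds).
- ctrl.inverse_kinematics(position, orientation): joint angles nearest the present ones, or None.
- ctrl.sense(): the state.
- viewer.read_camera(name): name is "scene" or "top" or "wrist"; returns (picture, depth): 480x640x3 uint8, red, green, blue; 480x640 float32, m along the optical axis (not along the pixel's ray), 0 where there is no reading.
- viewer.camera_model(name): a dict with "vertical_fov" (degrees; the focal length in pixels is half the picture's height over the tangent of half this angle, whatever the lens; pixels are square), "cx", "cy" (the principal point, pixels), "rvec" (rotation vector, rad) and "tvec" (3), from world to camera coordinates, as OpenCV has them; the wrist camera has in their place "hand_eye" (4x4, takes a point from camera to tool coordinates, whose origin is the TCP and whose axes are the flange's). Camera axes: x right, y down, z forward; pixel columns grow to the right and rows downward; lengths in m; the calibration is good to about 2 mm. The wrist camera is an equidistant fisheye: a pixel r from the principal point sees the ray r / f radians off the axis. A picture is of the moment at which its call begins: read the wrist's pose just before it. camera_model takes no time and is no camera call.
A pose or a line that the arm cannot do raises ctrl.MotionError and nothing moves.
- ctrl.sign_off(): hands the job in; it is judged then, once.
Trained networks look in the newest picture that a camera, given by its name, has taken for a name from the list of things; names that differ only in an ending like _2 or _b are one class to them, and where a whole thing is asked for, a point or a joint stands for the part that bears it (a point fixed in the world has none). Each returns a list of dicts, best first, with "conf" (0 to 1); they miss things now and then, are a little off and sometimes report something else, mostly with a low value. They report only what shows in the picture. A call takes as long as a camera call. They do not tell look-alikes from the thing itself.
- spotter.trace(label, camera): "mask" (480x640 bool, what is visible of it) and "position" ([column, row] in pixels, amid what is visible of it).
The state is a dict: "t": time; "qpos": joint angles; "qd": joint speeds; "joint_torque": joint torques, N m; "tcp_pos": TCP position; "ee_rot": TCP orientation; "contact_force": force on the tool from outside, world axes, zero at the start; "moment": the same for the moment, N m; "grip_width": opening from 0.0 (shut) to 1.0 (fully open); "grip_force": force on a finger pad.
Only numpy, scipy, OpenCV 4.12 (cv2) and the standard library are available. Lean on these libraries where they do the work, as an engineer would, in place of code of your own. Each camera call takes 0.05 s, during which the arm holds its last target. There are 200 camera calls.

## Working session

There is one attempt and no reset: what is moved stays moved. The work goes in short steps, each a Python script; the robot and the scene stay as the last script left them, time stands still between calls to the robot, and variables do not carry over. Pictures are saved under pics/ and viewed, at most 10 in all, crops included, and the job is handed in when it is done.

```bash
mkdir -p pics; ls
cat > h.py <<'E'
import numpy as np, cv2
from plant import ctrl, viewer, spotter
from scipy.spatial.transform import Rotation as R
def cloud(name, depth, mask):
    m=viewer.camera_model(name); f=240/np.tan(np.radians(m["vertical_fov"])/2)
    v,u=np.nonzero(mask&(depth>0)); d=depth[v,u]
    pc=np.c_[(u-m["cx"])/f*d,(v-m["cy"])/f*d,d]
    Rm=R.from_rotvec(np.ravel(m["rvec"])).as_matrix()
    return (pc-np.ravel(m["tvec"]))@Rm, np.c_[u,v]
def save(n,p): cv2.imwrite("pics/"+n,p[...,::-1])
E
python3 - <<'E'
from h import *
for c in ("scene","top"):
    p,d=viewer.read_camera(c); save(c+".png",p)
    m=viewer.camera_model(c); print(c,{k:np.round(v,3).tolist() for k,v in m.items()if k!='name' and not isinstance(v,str)})
    for l in "cup bin dish_mid jug cap ring_mid stopper_mid cheese_mid oil_mid jar_mid weight_mid".split():
        try: r=spotter.trace(l,c)
        except Exception as e: print(l,e); continue
        for o in r[:3]:
            P,_=cloud(c,d,o["mask"])
            print(l,round(o["conf"],2),np.round(o["position"]),len(P), np.round(np.median(P,0),3) if len(P) else "", np.round(np.percentile(P,[2,98],axis=0),3).tolist() if len(P) else "")
print(ctrl.sense())
E
```

```text
pics
scene {'vertical_fov': 47.143, 'cx': 314.23, 'cy': 234.403, 'rvec': [1.126, 2.567, -0.756], 'tvec': [0.36, -0.273, 1.617]}
cup 0.81 [378. 283.] 363 [0.499 0.184 0.041] [[0.484, 0.167, 0.007], [0.524, 0.205, 0.063]]
cup 0.66 [315. 258.] 1480 [0.546 0.009 0.005] [[0.492, -0.043, -0.001], [0.6, 0.063, 0.013]]
bin 0.84 [408. 318.] 7052 [0.519 0.291 0.007] [[0.448, 0.127, 0.0], [0.594, 0.427, 0.037]]
dish_mid 0.83 [315. 262.] 1513 [0.546 0.009 0.005] [[0.492, -0.044, -0.001], [0.601, 0.062, 0.013]]
jug 0.62 [232. 190.] 2207 [ 0.565 -0.265  0.066] [[0.486, -0.344, 0.0], [0.598, -0.238, 0.127]]
cap 0.95 [227. 153.] 543 [ 0.545 -0.286  0.187] [[0.515, -0.32, 0.153], [0.568, -0.267, 0.193]]
cap 0.69 [241. 236.] 449 [ 0.632 -0.156  0.035] [[0.605, -0.189, 0.004], [0.655, -0.136, 0.041]]
ring_mid 0.68 [408. 328.] 323 [0.531 0.275 0.016] [[0.5, 0.244, 0.002], [0.561, 0.3, 0.023]]
ring_mid 0.38 [231. 187.] 2222 [ 0.564 -0.265  0.068] [[0.486, -0.342, 0.001], [0.597, -0.238, 0.127]]
stopper_mid 0.7 [232. 190.] 2232 [ 0.564 -0.266  0.067] [[0.486, -0.343, 0.001], [0.597, -0.238, 0.127]]
stoppe
[... 1840 characters left out ...]
-0.002], [0.437, 0.652, 0.022]]
{'t': 1.2, 'qpos': array([ 9.73522394e-01,  5.27454282e-01,  1.43265257e+00, -3.96327770e-05,
        1.18142081e+00, -1.78477803e-01]), 'qd': array([-0.00076793, -0.00042196, -0.00064887,  0.00066374,  0.00064855,
       -0.00025135]), 'joint_torque': array([-2.53638573e-04, -4.40029049e+01, -1.76980752e+01,  6.33519678e-02,
        5.06239745e-02,  1.17236925e-05]), 'tcp_pos': array([0.25413079, 0.57099706, 0.24759165]), 'ee_rot': array([6.53011200e-01, 3.07291605e+00, 7.27284792e-05]), 'contact_force': array([-0.32099439,  0.20273412, -0.01440595]), 'moment': array([ 0.03535316, -0.04649132, -0.01538936]), 'grip_force': 0.0, 'grip_width': 0.996718506051017}
```

View crop.

Run:
```python
import cv2
a=cv2.imread("pics/scene.png"); b=cv2.imread("pics/top.png")
c=cv2.resize(a[110:400,170:490],None,fx=2.05,fy=2.05,interpolation=cv2.INTER_CUBIC); cv2.imwrite("pics/c1.png",c)
cv2.imwrite("pics/c2.png",cv2.resize(b[140:340,220:500],None,fx=2.8,fy=2.8,interpolation=cv2.INTER_CUBIC))
```

```text
(no output)
```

View pics/c1.png

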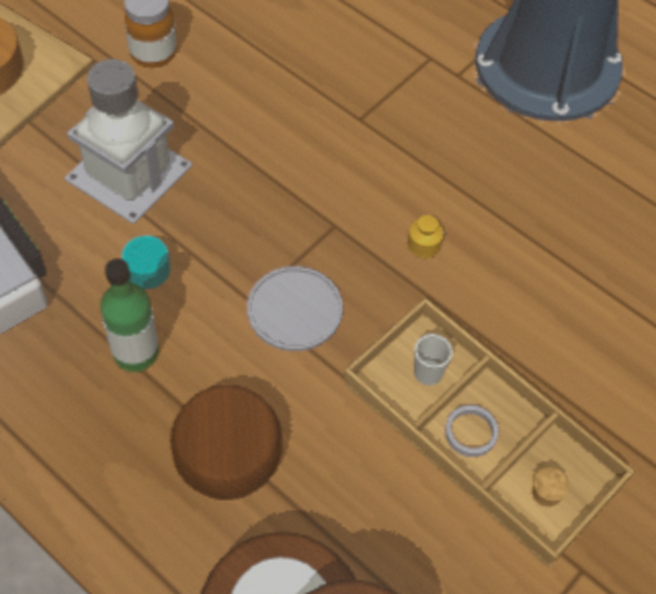

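View pics/c2.png

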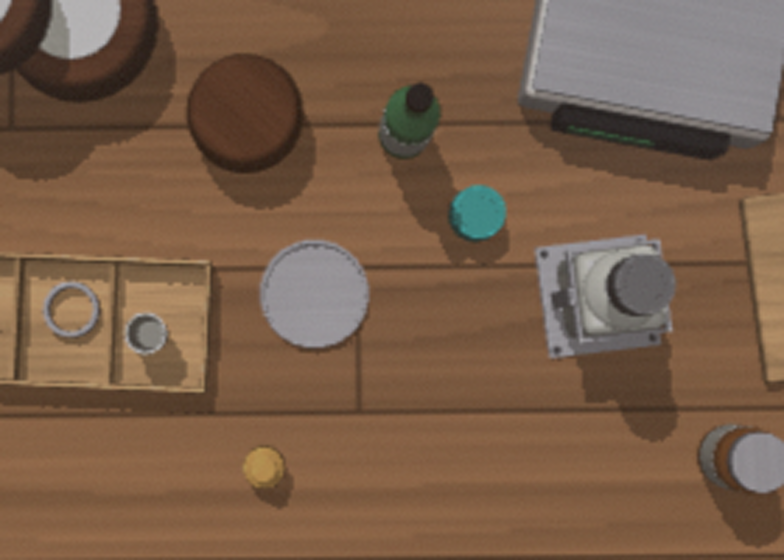

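The small open white cup is in the bin's end compartment (crop 1 (432,358), crop 2 (147,333)). The dish is at scene (315,262). There are two cap candidates: grey on the jug, scene (227,153) / top (448,245), and turquoise on the counter, scene (241,236) / top (387,214). The grey one on the jug fits the description, and both enlarged crops confirm it.

Run:
```python
from h import *
from scipy.optimize import least_squares
def circ(P,r=None):
    f=lambda x:np.hypot(P[:,0]-x[0],P[:,1]-x[1])-(x[2] if r is None else r)
    x0=np.r_[P[:,:2].mean(0),[] if r else .03]
    return least_squares(f,x0,loss='soft_l1',f_scale=.002).x
for c in ("scene","top"):
    p,d=viewer.read_camera(c)
    for l,zr in (("cup",(.05,.07)),("dish_mid",(-.01,.02)),("cap",(.182,.2)),("bin",(.03,.045))):
        for o in spotter.trace(l,c)[:2]:
            P,uv=cloud(c,d,cv2.dilate(o["mask"].astype(np.uint8),np.ones((3,3)))>0)
            P=P[(P[:,2]>zr[0])&(P[:,2]<zr[1])]
            if len(P)<15: continue
            lo,hi=np.percentile(P,[1,99],axis=0)
            h=cv2.convexHull(P[:,:2].astype(np.float32))
            print(c,l,len(P),"bbox mid",np.round((lo+hi)/2,4),"size",np.round(hi-lo,3),"medz",np.round(np.median(P[:,2]),4),"enc",np.round(np.r_[cv2.minEnclosingCircle(h)[0],cv2.minEnclosingCircle(h)[1]],4))
            if l in("cup",): print("  circ",circ(P))
            if l=="bin": print("  rect",cv2.minAreaRect(h))
# feasibility: cap yaw & twist
cap=np.array([.54,-.294,.166])
for yaw in range(-180,180,15):
    q=[]
    for a in (0,72):
        rot=(R.from_euler('z',yaw+a,degrees=True)*R.from_euler('x',180,degrees=True)).as_rotvec()
        s=ctrl.inverse_kinematics(cap,rot); q.append(None if s is None else round(float(s[5]),2))
    print(yaw,q,end="; ")
s=ctrl.inverse_kinematics
print([ (y,s([.503,.186,.05],(R.from_euler('z',y,degrees=True)*R.from_euler('x',180,degrees=True)).as_rotvec())) for y in (-90,0,90)])
```

```text
scene cup 130 bbox mid [0.5038 0.1857 0.0575] size [0.042 0.042 0.015] medz 0.0579 enc [0.5036 0.1863 0.0228]
  circ [0.50398722 0.18601065 0.0199353 ]
scene dish_mid 1705 bbox mid [0.5416 0.0064 0.005 ] size [0.123 0.12  0.016] medz 0.0046 enc [0.5417 0.0076 0.067 ]
scene cap 356 bbox mid [ 0.5401 -0.2949  0.1879] size [0.054 0.055 0.011] medz 0.1884 enc [ 0.5393 -0.295   0.0311]
scene bin 1128 bbox mid [0.5198 0.2776 0.0351] size [0.151 0.311 0.01 ] medz 0.0341 enc [0.5178 0.278  0.1683]
  rect ((0.5187987089157104, 0.27740123867988586), (0.31010541319847107, 0.14407435059547424), 86.96116638183594)
top cup 57 bbox mid [0.5012 0.1837 0.0578] size [0.041 0.041 0.015] medz 0.0597 enc [0.5024 0.1848 0.0217]
  circ [0.50206313 0.18426743 0.01978065]
top cup 57 bbox mid [0.5012 0.1837 0.0578] size [0.041 0.041 0.015] medz 0.0597 enc [0.5024 0.1848 0.0217]
  circ [0.50206313 0.18426743 0.01978065]
top dish_mid 1293 bbox mid [0.5451 0.0087 0.0045] size [0.112 0.115 0.016] medz 0.0043 enc [0.5459 0.0093 0.0625]
top cap 377 bbox mid [ 0.5396 -0.2962  0.1882] size [0.052 0.054 0.01 ] medz 0.
[... 490 characters left out ...]
2.25, 2.78]; -165 [-2.51, 2.51]; -150 [-2.77, 2.25]; -135 [None, 1.99]; -120 [None, 1.73]; -105 [2.72, 1.47]; -90 [2.46, 1.2]; -75 [2.2, 0.94]; -60 [1.94, 0.68]; -45 [1.68, 0.42]; -30 [1.41, 0.16]; -15 [1.15, -0.1]; 0 [0.89, -0.37]; 15 [0.63, -0.63]; 30 [0.37, -0.89]; 45 [0.11, -1.15]; 60 [-0.16, -1.41]; 75 [-0.42, -1.67]; 90 [-0.68, -1.94]; 105 [-0.94, -2.2]; 120 [-1.2, -2.46]; 135 [-1.47, -2.72]; 150 [-1.73, None]; 165 [-1.99, None]; [(-90, None), (0, array([ 1.45702213e-01,  7.22742860e-01,  1.79620516e+00, -4.44089210e-16,
        6.22644636e-01,  1.71649854e+00])), (90, array([ 1.45702213e-01,  7.22742860e-01,  1.79620516e+00, -4.44089210e-16,
        6.22644636e-01,  1.45702213e-01]))]
```

```bash
cat >> h.py <<'E'
def down(y): return (R.from_euler('z',y,degrees=True)*R.from_euler('x',180,degrees=True)).as_rotvec()
E
python3 - <<'E'
from h import *
r=down(90)
ctrl.move_gripper(58/87)
ctrl.move_pose([.503,.185,.15],r)
print(ctrl.movel([.503,.185,.052],rate=.15,guard=8))
ctrl.move_gripper(0.0,f_grip=8)
s=ctrl.sense(); print(s["t"],s["tcp_pos"],s["grip_width"]*87,s["grip_force"])
ctrl.movel([.503,.185,.15],rate=.12)
ctrl.movel([.545,.008,.15],rate=.25)
s=ctrl.sense(); print(s["t"],s["grip_width"]*87,s["grip_force"])
p,d=viewer.read_camera("scene"); save("held.png",cv2.resize(p[160:320,230:430],None,fx=3,fy=3))
E
```

```text
False
5.475 [0.50341935 0.18506373 0.05273058] 40.96181972661256 7.869129488899489
7.3167 40.87937490360207 7.93114018176766
```

View pics/held.png

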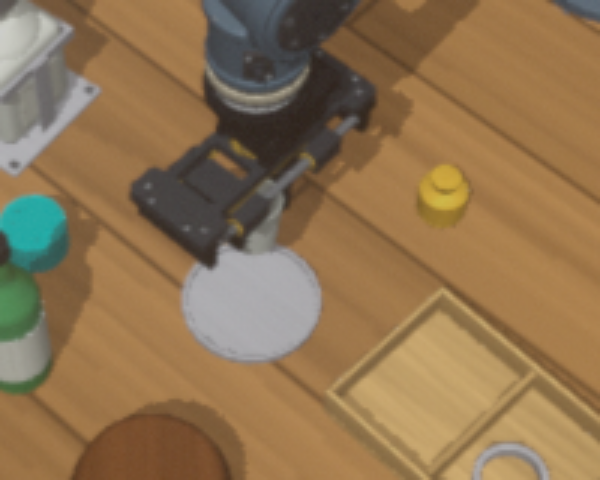

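The cup is held upright above the dish (crop (260,228)), and its compartment is empty. Next I set it down.

Run:
```python
from h import *
ctrl.movel([.545,.008,.065],rate=.15)
print(ctrl.movel([.545,.008,.050],rate=.03,guard=2.5), ctrl.sense()["tcp_pos"])
ctrl.dwell(.1)
ctrl.move_gripper(60/87); ctrl.dwell(.1)
ctrl.movel([.545,.008,.16],rate=.12)
ctrl.move_gripper(1.0)
ctrl.movel([.545,-.18,.26],rate=.25)
ctrl.dwell(.2)
for c in("scene","top"):
    p,d=viewer.read_camera(c)
    if c=="scene": save("placed.png",cv2.resize(p[160:320,230:430],None,fx=3,fy=3))
    for o in spotter.trace("cup",c)[:1]:
        P,_=cloud(c,d,o["mask"]); Q=P[P[:,2]>.052]
        print(c,o["conf"],len(Q),(Q.min(0)+Q.max(0))/2 if len(Q) else np.median(P,0))
print(ctrl.sense()["t"])
```

```text
True [0.54508608 0.00791185 0.05101707]
scene 0.54 65 [0.54612665 0.01064387 0.05805125]
top 0.54 52 [0.54461703 0.00785029 0.05822428]
12.6667
```

View pics/placed.png

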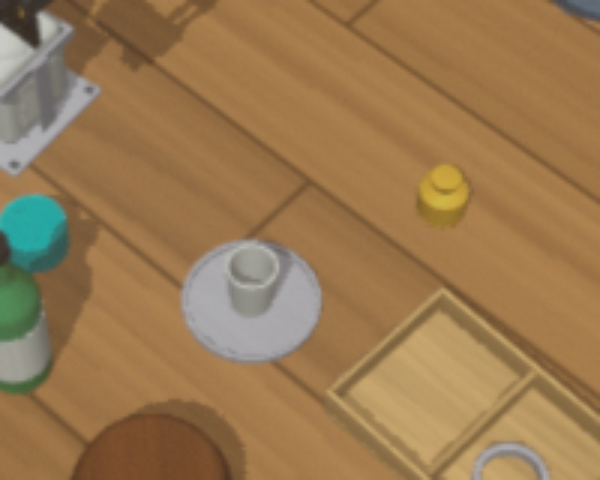

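The cup stands upright in the middle of the dish (crop (252,280)). Now the cap: grip, then press.

Run:
```python
from h import *
x,y=.5398,-.2954
ctrl.move_pose([x,y,.25],down(30))
print(ctrl.movel([x,y,.176],rate=.12,guard=8))
ctrl.move_gripper(0.0,f_grip=40)
s=ctrl.sense(); print(s["t"],s["tcp_pos"],s["grip_width"]*87,s["grip_force"],s["contact_force"],s["moment"])
f0=s["contact_force"][2]
for z in(.172,.1675):
    ctrl.movel([x,y,z],rate=.03); ctrl.dwell(.1)
    s=ctrl.sense(); print(s["t"],s["tcp_pos"],s["contact_force"]-[0,0,f0],s["moment"])
```

```text
False
14.9333 [ 0.54040927 -0.29637854  0.17633417] 55.489326261060285 39.98768191097042 [ 2.13748338 -2.49699032 -0.06865677] [-0.44270628 -0.0186057  -0.0096443 ]
15.3167 [ 0.5404567  -0.29640016  0.17333999] [ 0.4751145  -2.54636009  4.80598017] [-0.38778771  0.15817646  0.05443728]
15.7167 [ 0.54049032 -0.29641586  0.16962157] [-2.53274439 -1.40700027  8.24338515] [-0.22872368  0.31591558 -0.03813689]
```

Run:
```python
from h import *
x,y=.5406,-.2967
ctrl.movel([x,y,.1655],rate=.03)
s=ctrl.sense(); print(s["tcp_pos"],s["contact_force"])
for a in range(8,73,8):
    ctrl.movel([x,y,.1655],rot=down(30+a),rate=.03)
    s=ctrl.sense(); e=(R.from_rotvec(s["ee_rot"])*R.from_euler('x',180,degrees=True).inv()).as_euler('zyx',degrees=True)[0]
    print(a,round(s["t"],2),round(e-30,1),np.round(s["tcp_pos"],4),np.round(s["contact_force"],1),np.round(s["moment"],2),round(s["grip_width"]*87,1))
    if abs(s["moment"][2])>3: print("stop"); break
```

```text
[ 0.54049363 -0.296476    0.16740152] [-3.44259197  1.99811955 10.34349573]
8 16.26 8.0 [ 0.5411 -0.2968  0.1677] [-1.6 -0.3  9.6] [0.04 0.31 0.04] 55.7
16 16.55 16.0 [ 0.5414 -0.2969  0.1678] [-0.1  1.  11.1] [0.04 0.23 0.02] 55.4
24 16.84 24.0 [ 0.5416 -0.297   0.1679] [-0.5  1.  10.1] [0.05 0.21 0.05] 55.9
32 17.13 32.0 [ 0.5417 -0.297   0.1679] [-0.   0.5 10.2] [0.01 0.1  0.07] 55.3
40 17.43 40.0 [ 0.5417 -0.297   0.1679] [ 0.   0.7 10.5] [-0.06  0.12  0.04] 55.3
48 17.72 48.0 [ 0.5418 -0.2971  0.1679] [ 0.1  1.3 11.4] [0.02 0.1  0.04] 55.7
56 18.01 56.0 [ 0.5418 -0.2971  0.1679] [-0.5  0.1 10.8] [-0.01  0.1  -0.02] 55.5
64 18.3 64.0 [ 0.5418 -0.2971  0.1679] [-0.2 -0.   9.7] [-0.02  0.08  0.03] 55.3
72 18.59 72.0 [ 0.5415 -0.297   0.1679] [ 0.4  1.5 10.5] [0.03 0.13 0.01] 55.1
```

Run:
```python
from h import *
x,y=.5413,-.2969
g=ctrl.movel([x,y,.185],rate=.03,guard=20)
s=ctrl.sense(); print(g,s["tcp_pos"],s["contact_force"],s["grip_width"]*87)
if not g:
    g=ctrl.movel([x,y,.241],rate=.06,guard=12); ctrl.dwell(.3)
    s=ctrl.sense(); print(g,s["t"],s["tcp_pos"],s["contact_force"],s["grip_width"]*87,s["grip_force"])
p,d=viewer.read_camera("scene"); save("lift.png",cv2.resize(p[90:250,150:350],None,fx=3,fy=3))
for o in spotter.trace("cap","scene")[:2]:
    P,_=cloud("scene",d,o["mask"]); print(o["conf"],o["position"],np.median(P,0),np.percentile(P,[5,95],axis=0))
```

```text
False [ 0.5409333  -0.29650373  0.18436825] [-0.28175342 -0.18674338 -0.74168156] 55.59758164151535
False 20.775 [ 0.54121635 -0.29685407  0.24067203] [0.19743931 0.6203151  0.16843862] 55.55489966988641 39.98494418003247
0.79 [227.9, 140.3] [ 0.54117847 -0.27516381  0.24834888] [[ 0.51948198 -0.30859109  0.22129941]
 [ 0.56361792 -0.26726589  0.25630389]]
0.55 [240.9, 235.9] [ 0.63127389 -0.15711096  0.03546185] [[ 0.60797337 -0.18555616  0.01383451]
 [ 0.65246042 -0.13821897  0.04029806]]
```

View pics/lift.png

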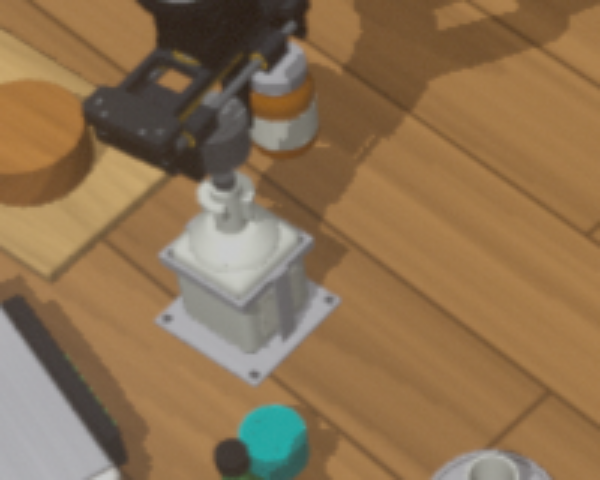

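The grey cap (crop (227,140)) is held level and clear of the jug's neck and plug, with its centre about 6 cm above the mouth. The cup still stands in the dish.

```bash
python3 -c "
from h import *
print(ctrl.sign_off())"
```

```text
the job is handed in; nothing more can be done
None
```

The job is handed in, with no verdict returned: the cup stands upright and released in the middle of the drip dish, and the safety cap was pressed, turned and lifted off, and is held level about 6 cm above the jug's mouth.

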